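# Park the tall measuring cylinder in the free bay

### The arm

A 7-joint arm with a two-finger parallel gripper is mounted at the origin on the work surface. World frame = base frame: x ahead of the robot, y to its left, z up, the work surface at z = 0. Lengths are in m, angles in rad, forces in N, time in s.
With the tool pointing down it reaches from about 0.35 to 0.9 m from the base axis. Payload 8.1 kg.
Tool frame: the origin (TCP) lies midway between the tips of the shut fingers; the grasp point (between the pads) lies 19 mm behind it; y points along the fingers, z is the direction in which the jaws open and shut, and the axes are right-handed (so a half turn about y gives the same grasp; the last joint's range is limited). The gripper opens to 92 mm and grips with 3 to 60 N. Pads are 19 mm wide; open, the fingers measure 130 mm over their backs; the gripper's body (75 mm by 190 mm) begins 47 mm behind the grasp point.
Start: joints at [-1.365, 0.434, 0.025, 1.573, -0.012, 1.134, -0.075], TCP at [0.19, 0.595, 0.227] pointing down, gripper open.
Joint ranges: [-2.62, 2.62], [-0.44, 2.09], [-1.27, 1.32], [0.08, 2.57], [-1.32, 4.46], [0.12, 2], [-2.74, 2.74]. Speed limits (rad/s): [2.22, 2.22, 3.01, 3.01, 3.14, 3.14, 3.14].

### API

Orientations are given as a 3x3 rotation matrix whose columns are the frame's x, y, z axes.
In Python, from plant import robot, open_gripper, close, kinematics, vision, sensors gives the robot as it stands. Calls block until the motion is done:
- robot.move_ptp(position, orientation): joint-space move of the TCP to a pose.
- robot.servo_line(position, attitude=None, velocity=0.15, threshold=None): straight line of the TCP; attitude=None keeps the orientation; velocity is the mean speed in m/s. With threshold (N) it stops when the force on the tool has changed by that much, and returns True; else False.
- robot.goto_joints(angles): joint-space move.
- open_gripper() and close(strength=None): open the fingers fully, or close them until they stop; strength is the grip in N (None keeps the last).
- robot.dwell(seconds).
- kinematics.solve_ik(position, orientation): joint angles nearest the present ones, or None.
- vision.get_image(name): name is "side" or "top" or "wrist"; returns the picture (480x640x3 uint8, red, green, blue); there is no depth.
- vision.get_calibration(name): a dict with "fov_y" (degrees; the focal length in pixels is half the picture's height over the tangent of half this angle, whatever the lens; pixels are square), "cx", "cy" (the principal point, pixels), "distortion" ([k1, k2, p1, p2, k3] as OpenCV has them; the pictures are not rectified), "world_to_cam" (4x4, takes a point from world to camera coordinates). Camera axes: x right, y down, z forward; pixel columns grow to the right and rows downward; lengths in m; the calibration is good to about 2 mm. A picture is of the moment at which its call begins: read the wrist's pose just before it. get_calibration takes no time and is no camera call; for the wrist camera it gives the pose at the moment of the call.
A pose or a line that the arm cannot do raises robot.Unreachable and nothing moves.
- robot.sign_off(): hands the job in, once; it reports no verdict.
Readings, each from a call of its own:
- sensors.get_time_s(): time.
- sensors.get_q(): joint angles.
- sensors.get_qvel(): joint speeds.
- sensors.get_tau(): joint torques, N m.
- sensors.get_position(): TCP position.
- sensors.get_tcp_rot(): TCP orientation.
- sensors.get_force(): force on the tool from outside, world axes, zero at the start.
- sensors.get_torque(): the same for the moment, N m.
- sensors.get_finger_gap(): finger opening in m.
Only numpy, scipy, OpenCV 4.12 (cv2) and the standard library are available. Lean on these libraries where they do the work, as an engineer would, in place of code of your own. Each camera call takes 0.05 s, during which the arm holds its last target. There are 200 camera calls.

### The job

Park the tall measuring cylinder in the empty green bay on the demonstration table: push it along the table, low down by its heavy blue foot, until the foot stands fully home against the bay's back wall. Keep it upright and on the table all the way: never lift it and never touch its clear column. Leave the flask in the other bay, the mug and the dropper bottle where they stand, and finish with the robot clear of everything.

Things in the scene. Friction and masses are not known exactly. Their poses are not given: they have to be found in the camera images.
- cylinder: Tall measuring cylinder, about 0.4 kg, 220 mm high, loose on the table. Its round blue weighted foot is 72 mm in diameter with an upright rim 26 mm high, and tapers from there to 32 mm diameter at 36 mm height; above the foot rises a clear column 26 mm in diameter, with blue graduation rings and a 32 mm lip at the top. Origin: centre of the foot's underside, on the table; z points up the column; round, so its yaw means nothing. It topples easily if pushed high up.
- column: The clear column of the measuring cylinder, fixed rigidly to the foot, from 36 to 220 mm height. Same origin and axes as the cylinder. Not to be touched.
- bay_free: The empty parking bay: a low U-shaped green plastic fence screwed to the table, walls 30 mm high and 10 mm thick, no floor. Origin: on the table at the point where the centre of the cylinder's foot stands when it is fully home. x points from the open mouth into the bay. In this frame the inner face of the back wall is at x = +36 mm, the inner faces of the side walls at y = +48 and -48 mm (96 mm apart), and the side walls run from x = -22 mm (the open mouth) to +46 mm.
- bay_taken: A second bay just like the first, with the flask standing in it. Same frame.
- flask: Amber conical flask, base 72 mm in diameter, 122 mm high, standing loose in the other bay. Origin: centre of its underside. Leave alone.
- mug: White mug, 74 mm rim diameter, 92 mm high, handle on its +y side. Origin: centre of its underside. Leave alone.
- dropper: Small amber dropper bottle with black cap, 38 mm in diameter, 85 mm high. Origin: centre of its underside. Leave alone.
Mind the look-alikes: they are no part of the job. There is more than one size of the cylinder; the one meant has the size given above.

How it is judged:
By the outcome, as a careful person would: the job done as asked, in the order asked, and still so for the second after the job is handed in, with the robot touching nothing.
It also fails if it takes over 64 s, if anything falls off the work surface, if the arm or the gripper's body presses on something with over 40 N, if the wrist force passes 120 N, or if a joint passes its speed limit or range.

## Working session

There is one attempt and no reset: what is moved stays moved. The work goes in short steps, each a Python script; the robot and the scene stay as the last script left them, time stands still between calls to the robot, and variables do not carry over. Pictures are saved under pics/ and viewed, about 8 in all and at most 12, crops included, and the job is handed in when it is done.

```bash
ls; mkdir -p pics
python3 - <<'E'
from plant import robot, vision, sensors
import cv2
for n in("top","side"):
    im=vision.get_image(n); cv2.imwrite(f"pics/{n}0.png",im[:,:,::-1])
    c=vision.get_calibration(n); print(n,c)
print(sensors.get_time_s(),sensors.get_tcp_rot().round(2))
E
```

```text
pics
top {'fov_y': 50.922124582437874, 'cx': 317.2449189387094, 'cy': 231.32175927309623, 'distortion': array([-0.06131773,  0.        ,  0.        ,  0.        ,  0.        ]), 'world_to_cam': array([[ 0.00871149, -0.99992801,  0.00825152, -0.00696427],
       [-0.99484327, -0.00950048, -0.10097824,  0.52266274],
       [ 0.10104936, -0.0073293 , -0.99485442,  1.07470364],
       [ 0.        ,  0.        ,  0.        ,  1.        ]])}
side {'fov_y': 53.00969311024601, 'cx': 320.19320530671985, 'cy': 248.1438908244336, 'distortion': array([-0.07794248,  0.        ,  0.        ,  0.        ,  0.        ]), 'world_to_cam': array([[ 0.80732446, -0.59010267, -0.00246107, -0.44877396],
       [-0.38346293, -0.52143976, -0.76227079,  0.22555021],
       [ 0.44853473,  0.61634358, -0.64725357,  0.64388216],
       [ 0.        ,  0.        ,  0.        ,  1.        ]])}
0.1 [[ 0.95 -0.    0.3 ]
 [-0.3  -0.    0.95]
 [ 0.   -1.   -0.  ]]
```

View pics/top0.png

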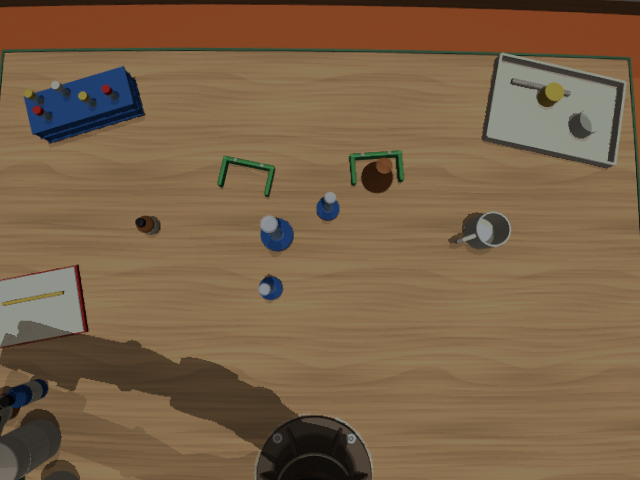

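View pics/side0.png

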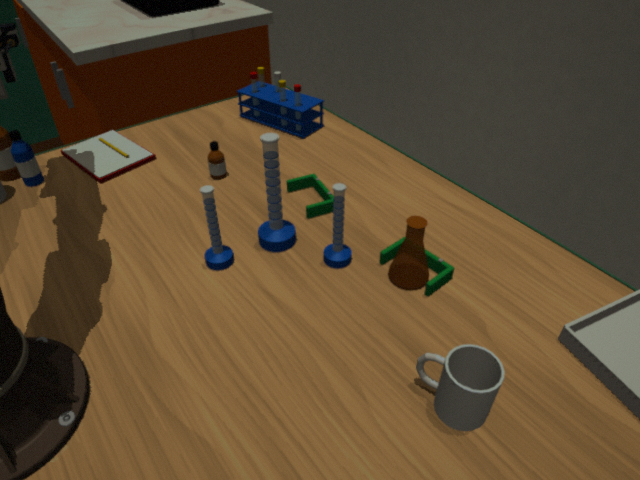

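The top view shows three blue-footed cylinders. The large one's foot is at about (277,234), and the small look-alikes are at (328,208) and (270,288). The free bay is at (247,175) with its mouth toward the robot, the flask bay is at (377,170), the dropper at (147,225) and the mug at (487,230). The side view agrees.

```bash
cat > h.py <<'E'
import numpy as np, cv2
from plant import robot, open_gripper, close, kinematics, vision, sensors
def KD(c):
    f=240/np.tan(np.radians(c["fov_y"])/2)
    return np.array([[f,0,c["cx"]],[0,f,c["cy"]],[0,0,1]]),c["distortion"]
def ray(c,px,z):
    K,D=KD(c); T=c["world_to_cam"]
    p=cv2.undistortPoints(np.float64(px).reshape(-1,1,2),K,D)[:,0]
    d=np.c_[p,np.ones(len(p))]@T[:3,:3]; o=-T[:3,:3].T@T[:3,3]
    return o+d*((z-o[2])/d[:,2])[:,None]
def proj(c,P):
    K,D=KD(c); T=c["world_to_cam"]
    return cv2.projectPoints(np.float64(P).reshape(-1,3),cv2.Rodrigues(T[:3,:3])[0],T[:3,3],K,D)[0][:,0]
def mask(im,kind):
    h=cv2.cvtColor(im,cv2.COLOR_RGB2HSV)
    lo,hi={"blue":((105,150,60),(125,255,255)),"green":((50,120,50),(85,255,255))}[kind]
    return cv2.inRange(h,lo,hi)
def comps(m,amin):
    n,l,s,ce=cv2.connectedComponentsWithStats(m)
    return [(l==i,s[i],ce[i]) for i in range(1,n) if s[i,4]>=amin]
def cpts(m):
    return max(cv2.findContours(m.astype(np.uint8),cv2.RETR_EXTERNAL,cv2.CHAIN_APPROX_NONE)[0],key=len)[:,0].astype(float)
E
python3 - <<'E'
from h import *
for n in("top","side"):
    c=vision.get_calibration(n); im=vision.get_image(n)
    print(n,"cam",(-c["world_to_cam"][:3,:3].T@c["world_to_cam"][:3,3]).round(3))
    for m,s,ce in comps(mask(im,"blue"),80):
        P=ray(c,cpts(m),0.02)[:,:2].astype(np.float32); (x,y),r=cv2.minEnclosingCircle(P)
        print("blue",ce.round(),s[4],"circ",round(x,4),round(y,4),"r",round(r,4))
    for m,s,ce in comps(mask(im,"green"),80):
        if s[4]>3000: continue
        P=ray(c,cpts(m),0.03)[:,:2].astype(np.float32); r=cv2.minAreaRect(P)
        print("green",ce.round(),s[:5],np.round(r[0],4),np.round(r[1],4),round(r[2],1), cv2.boxPoints(r).round(3).tolist())
c=vision.get_calibration("side")
c2=vision.get_calibration("top")
# small cylinder heights from lip pixels in side view: use top-view foot xy
im=vision.get_image("top")[140:320,120:440]
cv2.imwrite("pics/crop1.png",cv2.resize(im[:,:,::-1],None,fx=2.5,fy=2.5))
E
```

```text
top cam [0.411 0.006 1.122]
blue [ 81. 100.] 3287 circ 0.8214 0.5493 r 0.1276
blue [ 90. 122.] 214 circ 0.7662 0.5196 r 0.1101
blue [ 94. 128.] 194 circ 0.7568 0.5003 r 0.1098
blue [327. 211.] 248 circ 0.5745 -0.0238 r 0.0246
blue [278. 237.] 501 circ 0.5161 0.0871 r 0.0351
blue [275. 289.] 185 circ 0.3991 0.0984 r 0.0244
blue [ 19. 400.] 131 circ 0.1477 0.6477 r 0.0197
green [399. 163.] [391 151  12  29 124] [ 0.6737 -0.1829] [0.0667 0.0198] 19.1 [[0.6389999985694885, -0.18400000035762787], [0.6449999809265137, -0.2029999941587448], [0.7080000042915344, -0.1809999942779541], [0.7020000219345093, -0.16300000250339508]]
green [353. 166.] [350 154  11  30 136] [ 0.6628 -0.0844] [0.0655 0.0222] 0.1 [[0.6299999952316284, -0.0729999989271164], [0.6299999952316284, -0.09600000083446503], [0.6959999799728394, -0.0949999988079071], [0.6959999799728394, -0.0729999989271164]]
green [223. 169.] [218 157  16  28 129] [0.655  0.2035] [0.0219 0.0655] 73.5 [[0.6209999918937683, 0.20200000703334808], [0.6830000281333923, 0.18400000035762787], [0.6899999976158142, 0.20499999821186066], [0.62699997425
[... 848 characters left out ...]
1 0.1503] [0.1149 0.066 ] 78.9 [[0.5979999899864197, 0.10000000149011612], [0.6620000004768372, 0.08799999952316284], [0.6840000152587891, 0.20000000298023224], [0.6200000047683716, 0.21299999952316284]]
green [393. 246.] [381 237  24  17 107] [ 0.6576 -0.0856] [0.0647 0.0096] 3.9 [[0.625, -0.08299999684095383], [0.6259999871253967, -0.09300000220537186], [0.6899999976158142, -0.08799999952316284], [0.6899999976158142, -0.07900000363588333]]
green [441. 273.] [427 261  27  25 193] [ 0.6695 -0.1891] [0.0694 0.0251] 21.7 [[0.6330000162124634, -0.1899999976158142], [0.6420000195503235, -0.21400000154972076], [0.7059999704360962, -0.18799999356269836], [0.6970000267028809, -0.16500000655651093]]
```

View pics/crop1.png

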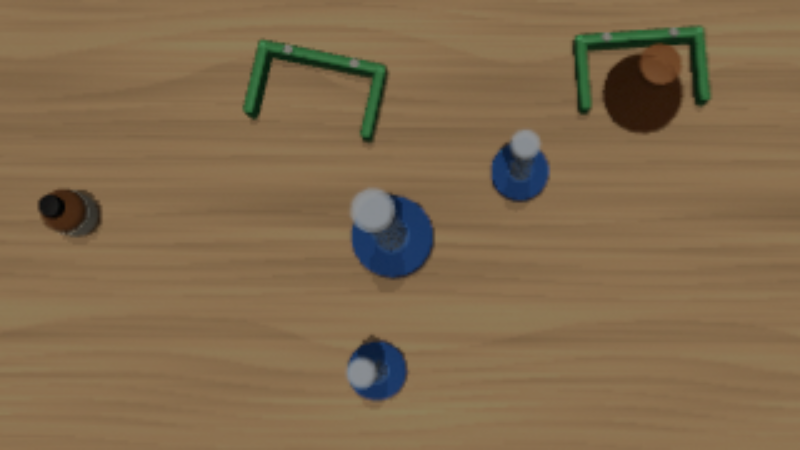

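The crop confirms the layout. The large cylinder is at about (0.516, 0.087) with r ≈ 36 mm, which matches. The small look-alikes are at (0.399, 0.098) and (0.574, -0.024) and hem the tool in. Bay home is at about (0.629, 0.152), with its axis at about -11°. I'll check the tool's clearances numerically to pick the push directions.

```bash
cat > c.py <<'E'
import numpy as np
A=np.array([.399,.098]);B=np.array([.574,-.025]);HOME=np.array([.629,.152]);BA=np.radians(-11)
def R_of(u,t,flip=1):
    "u push azimuth, t backward tilt; z horizontal to the left of u (flip=-1: right)"
    f=np.array([np.cos(u),np.sin(u),0]);l=np.array([-f[1],f[0],0]);k=np.array([0,0,1.])
    y=f*np.sin(t)-k*np.cos(t); z=flip*l
    return np.column_stack([np.cross(y,z),y,z])
def tcp(C,u,t,side,off=0,back=0,h=.012):
    "side 0 closed; +1: body to the left of u (right finger pushes), -1 body to the right; off: shift of tool to the left"
    f=np.array([np.cos(u),np.sin(u)]);l=np.array([-f[1],f[0]])
    p=np.array(C)-f*(.036+.0095*np.cos(t)+back)+l*(side*.0555+off)
    return np.array([*p,h])
def cyl(c,prof):
    a=np.linspace(0,2*np.pi,25)[:-1]
    return np.vstack([np.c_[c[0]+r*np.cos(a),c[1]+r*np.sin(a),np.full(24,z)] for r,z in prof])
small=lambda c:cyl(c,[(.026,z) for z in(0,.01,.019)]+[(.0115,z) for z in np.arange(.025,.165,.01)])
main=lambda c:cyl(c,[(.016,.036)]+[(.0135,z) for z in np.arange(.04,.22,.01)]+[(.0165,.22)])
s=np.linspace(0,.068,15)
def bay(c,az):
    f=np.array([np.cos(az),np.sin(az)]);l=np.array([-f[1],f[0]]);P=[]
    for z in(.005,.03):
        for x in np.linspace(-.022,.046,12):
            for y in(-.058,-.048,.048,.058): P.append([*(c+f*x+l*y),z])
    return np.array(P)
flask=lambda:cyl((.655,-.136),[(.037,z) for z in np.arange(0,.06,.01)]+[(.02,z) for z in np.arange(.06,.13,.01)])
def clear(C,u,t,side,off=0,back=0,h=.012):
    R=R_of(u,t);p=tcp(C,u,t,side,off,back,h)
    if side: fs=[(-.065,-.046),(.046,.065)]
    else: fs=[(-.019,.019)]
    boxes=[((-.0095,-.066,a),(.0095,0,b)) for a,b in fs]+[((-.0375,-.25,-.095),(.0375,-.066,.095))]
    out={}
    for n,P in dict(A=small(A),B=small(B),col=main(C),bay=bay(HOME,BA),flask=flask()).items():
        L=(P-p)@R; m=9
        for lo,hi in boxes:
            lo,hi=np.array(lo),np.array(hi);q=abs(L-(lo+hi)/2)-(hi-lo)/2
            d=np.linalg.norm(np.maximum(q,0),axis=1)+np.minimum(q.max(1),0); m=min(m,d.min())
        out[n]=round(m*1000)
    return out
E
python3 - <<'E'
from c import *
C0=np.array([.516,.087])
r=np.radians
for side in(0,1,-1):
  for off in (-.005,0,.005):
    for t in(10,12):
      for ud in range(-60,121,5):
        u=r(ud);f=np.array([np.cos(u),np.sin(u)]);L=0;m0=None
        for k in range(0,100,4):
            c=clear(C0+f*k/1000,u,r(t),side,off)
            if min(c.values())<5: break
            m0=m0 or c;L=k
        if m0: print(side,off,t,ud,"len",L,m0)
E
```

```text
1 -0.005 10 -60 len 68 {'A': 40, 'B': 134, 'col': 7, 'bay': 30, 'flask': 248}
1 -0.005 10 -55 len 76 {'A': 34, 'B': 133, 'col': 7, 'bay': 34, 'flask': 248}
1 -0.005 10 -50 len 88 {'A': 27, 'B': 132, 'col': 7, 'bay': 39, 'flask': 245}
1 -0.005 10 -45 len 96 {'A': 19, 'B': 129, 'col': 7, 'bay': 46, 'flask': 242}
1 -0.005 10 -40 len 96 {'A': 11, 'B': 125, 'col': 7, 'bay': 55, 'flask': 238}
1 -0.005 10 85 len 4 {'A': 9, 'B': 12, 'col': 7, 'bay': 75, 'flask': 127}
1 -0.005 12 -60 len 68 {'A': 40, 'B': 136, 'col': 10, 'bay': 30, 'flask': 250}
1 -0.005 12 -55 len 76 {'A': 34, 'B': 135, 'col': 10, 'bay': 34, 'flask': 250}
1 -0.005 12 -50 len 92 {'A': 27, 'B': 134, 'col': 10, 'bay': 39, 'flask': 248}
1 -0.005 12 -45 len 96 {'A': 19, 'B': 131, 'col': 10, 'bay': 46, 'flask': 244}
1 -0.005 12 -40 len 96 {'A': 11, 'B': 127, 'col': 10, 'bay': 55, 'flask': 240}
1 -0.005 12 85 len 4 {'A': 12, 'B': 12, 'col': 10, 'bay': 77, 'flask': 126}
1 0 10 -60 len 72 {'A': 45, 'B': 134, 'col': 7, 'bay': 25, 'flask': 248}
1 0 10 -55 len 84 {'A': 39, 'B': 133, 'col': 7, 'bay': 29, 'flask': 248}
1 0 10 -50 len 96 {
[... 2040 characters left out ...]
ol': 10, 'bay': 59, 'flask': 238}
1 0.005 12 85 len 4 {'A': 12, 'B': 22, 'col': 10, 'bay': 82, 'flask': 133}
1 0.005 12 90 len 16 {'A': 21, 'B': 12, 'col': 10, 'bay': 79, 'flask': 129}
-1 -0.005 10 25 len 8 {'A': 13, 'B': 14, 'col': 7, 'bay': 112, 'flask': 87}
-1 -0.005 12 25 len 8 {'A': 13, 'B': 16, 'col': 10, 'bay': 114, 'flask': 89}
-1 -0.005 12 30 len 0 {'A': 22, 'B': 5, 'col': 10, 'bay': 112, 'flask': 82}
-1 0 10 25 len 8 {'A': 8, 'B': 14, 'col': 7, 'bay': 112, 'flask': 91}
-1 0 12 25 len 8 {'A': 8, 'B': 16, 'col': 10, 'bay': 114, 'flask': 93}
-1 0 12 30 len 0 {'A': 17, 'B': 5, 'col': 10, 'bay': 112, 'flask': 87}
-1 0.005 12 30 len 0 {'A': 12, 'B': 5, 'col': 10, 'bay': 112, 'flask': 91}
```

Run:
```python
from c import *
from h import kinematics, sensors
r=np.radians
def ik(C,u,t,side,off=0,back=0,h=.012):
    o=[]
    for fl in(1,-1):
        p=tcp(C,u,t,side,off,back,h); q=kinematics.solve_ik(p,R_of(u,t,fl)); o.append(None if q is None else np.round(q,2).tolist())
    return o
t=r(12)
print("P1",ik((.516,.087),r(90),t,1,.005,.01),ik((.516,.087),r(90),t,1,.005,.01,.28))
for ud in(80,84,88,92,96,100):
    u=r(ud);f=np.array([np.cos(u),np.sin(u)])
    print(ud,[clear(np.array([.516,.103])+f*k,u,t,0,0,b) for k,b in((0,.004),(0,0),(.03,0),(.07,0))])
print("P2",ik((.516,.103),r(90),t,0),ik((.516,.172),r(90),t,0))
C=np.array([.520,.173])
for ud in(-20,-11,-5):
    u=r(ud);f=np.array([np.cos(u),np.sin(u)])
    print(ud,[clear(C+f*k,u,t,1,0,b) for k,b in((0,.02),(0,0),(.05,0),(.11,0))])
print("P3",ik(C,r(-11),t,1,0,.02),ik(HOME,r(-11),t,1))
```

```text
P1 [[-0.76, 0.84, 1.14, 2.25, -1.22, 1.04, -1.94], [-0.23, 0.52, 0.28, 2.21, -0.71, 0.55, 0.64]] [None, [-0.71, 0.12, 0.78, 1.94, -0.32, 1.16, 0.21]]
80 [{'A': 8, 'B': -15, 'col': 14, 'bay': 65, 'flask': 104}, {'A': 8, 'B': -11, 'col': 10, 'bay': 63, 'flask': 107}, {'A': 8, 'B': 18, 'col': 10, 'bay': 54, 'flask': 132}, {'A': 8, 'B': 57, 'col': 10, 'bay': 45, 'flask': 167}]
84 [{'A': 11, 'B': -10, 'col': 14, 'bay': 62, 'flask': 106}, {'A': 10, 'B': -6, 'col': 10, 'bay': 60, 'flask': 110}, {'A': 9, 'B': 23, 'col': 10, 'bay': 52, 'flask': 136}, {'A': 9, 'B': 62, 'col': 10, 'bay': 44, 'flask': 172}]
88 [{'A': 16, 'B': -6, 'col': 14, 'bay': 59, 'flask': 109}, {'A': 14, 'B': -2, 'col': 10, 'bay': 58, 'flask': 112}, {'A': 10, 'B': 28, 'col': 10, 'bay': 51, 'flask': 140}, {'A': 10, 'B': 67, 'col': 10, 'bay': 43, 'flask': 178}]
92 [{'A': 22, 'B': -2, 'col': 14, 'bay': 57, 'flask': 113}, {'A': 19, 'B': 2, 'col': 10, 'bay': 56, 'flask': 117}, {'A': 11, 'B': 32, 'col': 10, 'bay': 49, 'flask': 145}, {'A': 11, 'B': 71, 'col': 10, 'bay': 41, 'flask': 184}]
96 [{'A': 29, 'B': 2, 'col': 14, 'bay': 55
[... 786 characters left out ...]
': 120, 'col': 10, 'bay': 31, 'flask': 217}]
-11 [{'A': 46, 'B': 183, 'col': 29, 'bay': 142, 'flask': 299}, {'A': 46, 'B': 171, 'col': 10, 'bay': 124, 'flask': 285}, {'A': 57, 'B': 146, 'col': 10, 'bay': 82, 'flask': 255}, {'A': 101, 'B': 133, 'col': 10, 'bay': 42, 'flask': 225}]
-5 [{'A': 34, 'B': 177, 'col': 29, 'bay': 138, 'flask': 293}, {'A': 34, 'B': 167, 'col': 10, 'bay': 120, 'flask': 281}, {'A': 54, 'B': 148, 'col': 10, 'bay': 80, 'flask': 255}, {'A': 104, 'B': 141, 'col': 10, 'bay': 36, 'flask': 233}]
P3 [[-0.83, 0.52, 0.18, 2.18, 0.22, 0.32, 0.49], [-1.13, 0.59, 0.61, 2.2, -0.53, 0.33, -1.9]] [[-0.63, 0.62, 0.17, 1.93, 0.09, 0.43, 0.8], [-0.89, 0.68, 0.56, 1.95, -0.49, 0.46, -1.8]]
```

Run:
```python
from c import *
r=np.radians
def run(C0,ud,t,side,off,h,mn=5):
    u=r(ud);f=np.array([np.cos(u),np.sin(u)]);L=-1;w=99
    for k in range(0,100,4):
        c=clear(C0+f*k/1000,u,r(t),side,off,0.002,h); m=min(c['A'],c['B'],c['bay'],c['flask'])
        if m<mn: break
        w=min(w,m);L=k
    return L,w
for C0 in([.516,.087],[.516,.103]):
  C0=np.array(C0);res=[]
  for side in(0,1,-1):
   for off in(-.012,-.006,0,.006,.012):
    if side and abs(off)>.006: continue
    for t in(10,12):
     for h in(.012,.017):
      for ud in range(0,150,4):
        L,w=run(C0,ud,t,side,off,h)
        if L>=8: res.append((L,w,side,off,t,h,ud))
  res.sort(reverse=True)
  best={}
  for x in res: best.setdefault((x[2],x[6]),x)
  print(C0);[print(x) for x in best.values()]
```

```text
[0.516 0.087]
(96, 19, -1, -0.006, 12, 0.017, 148)
(96, 12, -1, -0.006, 12, 0.017, 144)
(96, 5, -1, -0.006, 10, 0.017, 140)
(24, 5, -1, -0.006, 12, 0.012, 20)
(20, 8, 1, 0.006, 12, 0.012, 92)
(12, 8, 1, 0.006, 12, 0.012, 88)
(12, 8, -1, -0.006, 12, 0.017, 24)
(8, 5, -1, 0.006, 12, 0.017, 28)
[0.516 0.103]
(96, 21, -1, 0.006, 12, 0.017, 148)
(96, 20, -1, 0, 10, 0.017, 144)
(96, 16, 0, -0.012, 10, 0.017, 112)
(96, 16, 0, -0.012, 10, 0.017, 108)
(96, 15, 0, -0.012, 10, 0.017, 104)
(96, 15, -1, 0, 10, 0.017, 140)
(96, 15, -1, -0.006, 10, 0.017, 136)
(96, 13, 0, -0.006, 10, 0.017, 100)
(96, 13, 0, -0.012, 10, 0.017, 116)
(96, 13, -1, 0, 10, 0.017, 128)
(96, 13, -1, -0.006, 10, 0.017, 132)
(96, 12, -1, -0.006, 10, 0.017, 124)
(96, 10, 0, 0, 10, 0.017, 96)
(96, 9, 0, -0.012, 12, 0.017, 120)
(96, 7, 0, 0, 10, 0.017, 92)
(96, 5, 0, -0.012, 12, 0.017, 124)
(96, 5, -1, -0.006, 10, 0.017, 120)
(84, 7, 1, 0.006, 10, 0.017, 136)
(84, 7, 0, 0.012, 10, 0.017, 136)
(84, 5, 1, 0.006, 12, 0.017, 132)
(84, 5, 0, 0.012, 12, 0.017, 132)
(80, 7, 0, -0.012, 12, 0.017, 128)
(76, 6, 1, 0.006, 12, 0.017, 128)
(68, 7, 1, 0.006, 12, 0.017, 124)
(60, 7, 1, 0.006, 12, 0.017, 120)
(52, 8, 1, 0.006, 12, 0.012, 116)
(44, 8, 1, 0.006, 12, 0.012, 112)
(36, 8, 1, 0.006, 12, 0.012, 108)
(28, 8, 1, 0.006, 12, 0.012, 104)
(20, 7, 1, 0.006, 12, 0.017, 100)
(20, 6, -1, 0.006, 10, 0.012, 92)
(12, 7, 1, 0.006, 12, 0.017, 96)
(12, 6, -1, 0.006, 10, 0.012, 96)
```

```bash
cat >> h.py <<'E'
def look(tag=None):
    c=vision.get_calibration("top"); im=vision.get_image("top")
    if tag: cv2.imwrite(f"pics/{tag}.png",im[:,:,::-1])
    for m,s,ce in comps(mask(im,"blue"),100):
        P=ray(c,cpts(m),0.02)[:,:2].astype(np.float32); (x,y),r=cv2.minEnclosingCircle(P)
        if x<.75 and y<.3: print("  blue",s[4],round(x,4),round(y,4),"r",round(r,4))
E
cat > p1.py <<'E'
from h import *; from c import *
r=np.radians; C=np.array([.516,.087]);u=r(92);t=r(12);R=R_of(u,t,-1)
f=np.array([np.cos(u),np.sin(u)])
print(clear(C,u,t,1,.006,.008),clear(C,u,t,1,.006,.008,.02))
p=sensors.get_position(); robot.servo_line([p[0],p[1],.32],velocity=.2)
P=lambda C,b,h:tcp(C,u,t,1,.006,b,h)
robot.move_ptp(P(C,.008,.31),R)
print(sensors.get_time_s(),sensors.get_position().round(3),sensors.get_q().round(2))
im=vision.get_image("side"); cv2.imwrite("pics/pre1.png",im[:,:,::-1])
E
python3 p1.py
```

```text
{'A': 33, 'B': 9, 'col': 17, 'bay': 82, 'flask': 122} {'A': 33, 'B': 9, 'col': 17, 'bay': 88, 'flask': 124}
3.1083 [0.457 0.033 0.31 ] [-0.77  0.1   0.84  1.88 -0.3   1.23  0.21]
```

View pics/pre1.png

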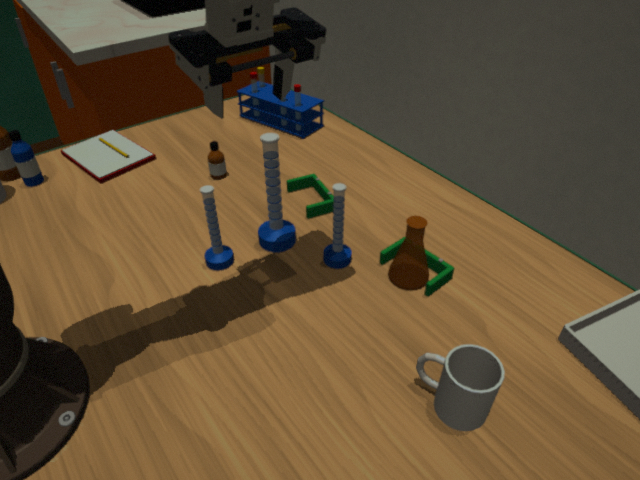

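The side view shows the open gripper above the work with its body axis along x. The fingertips are at about (215,110) and (278,95), and nothing has been disturbed. The body is a thin slab, so the box model is conservative. Next comes push 1.

```bash
cat > p1b.py <<'E'
from h import *; from c import *
r=np.radians; C=np.array([.516,.087]);u=r(92);t=r(12);R=R_of(u,t,-1)
f=np.array([np.cos(u),np.sin(u)]);P=lambda C,b,h:tcp(C,u,t,1,.006,b,h)
F=lambda:sensors.get_force().round(1)
print(F(),robot.servo_line(P(C,.008,.012),R,velocity=.12,threshold=8),F())
cv2.imwrite("pics/d1.png",vision.get_image("side")[100:340,120:440][:,:,::-1].repeat(2,0).repeat(2,1))
print(robot.servo_line(P(C+f*.018,0,.012),R,velocity=.04,threshold=12),F(),sensors.get_time_s())
robot.servo_line(P(C+f*.018,.006,.012),R,velocity=.05)
robot.servo_line(P(C+f*.018,.006,.31),R,velocity=.2)
close(10); print(sensors.get_finger_gap(),sensors.get_time_s()); look("a1")
E
python3 p1b.py
```

```text
[-0.7  0.5  0.1] False [0.3 0.  0.1]
False [ 0.  -1.3  0.5] 6.6417
0.0003907814515393525 9.9833
  blue 173 0.5053 0.1232 r 0.0253
```

View pics/d1.png

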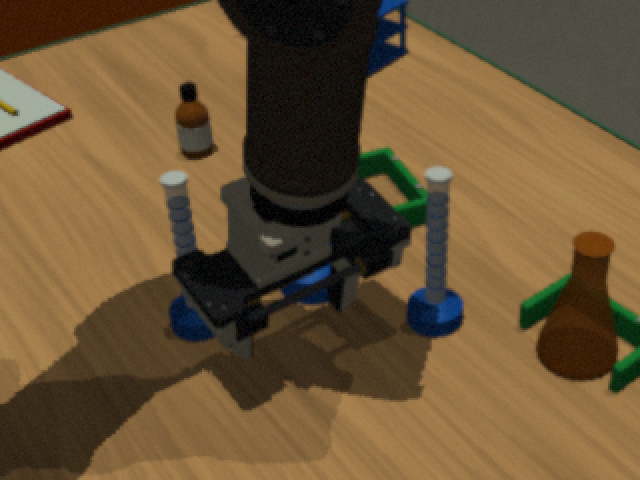

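The close crop shows the fingers straddling as planned, with the pushing finger behind the blue foot at about (345,295) and both look-alikes clear of the body. The arm hides the cylinder from the top camera, so I'll check it in the side view.

```bash
sed -i 's/def look(tag=None):/def look(tag=None,n="top"):/; s/get_calibration("top"); im=vision.get_image("top")/get_calibration(n); im=vision.get_image(n)/' h.py
cat > p2.py <<'E'
from h import *; from c import *
import sys
look("s1","side")
r=np.radians; u=r(104);t=r(11)
C=np.array([.5155,.105]);f=np.array([np.cos(u),np.sin(u)]);R=R_of(u,t,-1)
for k,b in((0,.006),(0,0),(.04,0),(.075,0)): print(clear(C+f*k,u,t,0,-.010,b,.015))
E
python3 p2.py
```

```text
blue 438 0.5184 0.1065 r 0.035
  blue 145 0.5744 -0.0355 r 0.0212
  blue 287 0.395 0.0912 r 0.0248
{'A': 45, 'B': 10, 'col': 14, 'bay': 52, 'flask': 132}
{'A': 40, 'B': 16, 'col': 8, 'bay': 50, 'flask': 138}
{'A': 19, 'B': 55, 'col': 8, 'bay': 45, 'flask': 177}
{'A': 18, 'B': 89, 'col': 8, 'bay': 43, 'flask': 211}
```

```bash
cat > p2b.py <<'E'
from h import *; from c import *
r=np.radians; u=r(104);t=r(11);C=np.array([.516,.1055])
f=np.array([np.cos(u),np.sin(u)]);R=R_of(u,t,-1);P=lambda C,b,h:tcp(C,u,t,0,-.010,b,h)
F=lambda:sensors.get_force().round(1)
robot.servo_line(P(C,.006,.31),R,velocity=.2)
print(robot.servo_line(P(C,.006,.015),R,velocity=.12,threshold=8),F())
print(robot.servo_line(P(C+f*.075,0,.015),R,velocity=.05,threshold=12),F(),sensors.get_time_s())
robot.servo_line(P(C+f*.075,.008,.015),R,velocity=.05)
robot.servo_line(P(C+f*.075,.008,.31),R,velocity=.2)
open_gripper(); print(sensors.get_finger_gap(),sensors.get_time_s()); look("a2"); look("s2","side")
E
python3 p2b.py
```

```text
False [-0.3  0.1 -0.1]
False [ 0.6 -1.8  1.7] 15.025
0.09171691949841848 18.4167
  blue 255 0.5745 -0.0238 r 0.0246
  blue 383 0.4918 0.1782 r 0.0348
  blue 311 0.5713 -0.031 r 0.0251
```

View pics/s2.png

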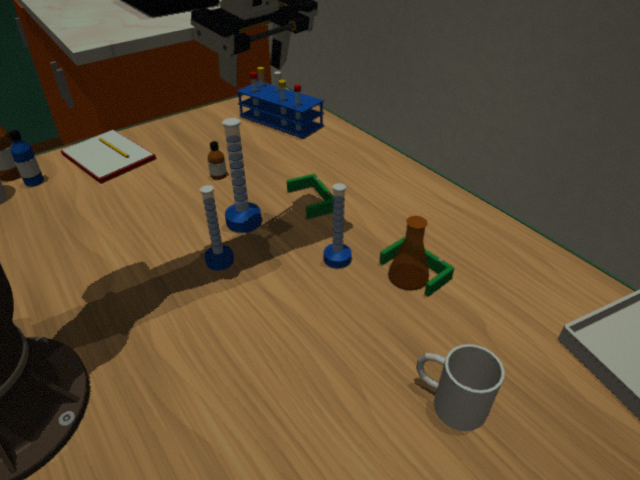

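The cylinder stands upright with its foot at (243,217) and the look-alikes haven't moved. I'll move the arm to the left so I can measure it and the bay without obstruction.

```bash
cat > l3.py <<'E'
from h import *; from c import *
r=np.radians; u=r(-11);t=r(12)
robot.move_ptp([.36,.42,.31],R_of(u,t,1)); print(sensors.get_time_s(),sensors.get_q().round(2))
for n in("top","side"):
    look("L"+n,n)
    c=vision.get_calibration(n);im=vision.get_image(n);g=mask(im,"green")
    h=cv2.cvtColor(im,cv2.COLOR_RGB2HSV); g=cv2.inRange(h,(45,90,35),(90,255,255))
    uv=np.argwhere(g>0)[:,::-1]; W=ray(c,uv,.03)[:,:2]
    k=(abs(W[:,0]-.641)<.08)&(abs(W[:,1]-.15)<.09)
    print(n,k.sum())
    for z in(.03,.015,0):
        q=cv2.minAreaRect(ray(c,uv[k],z)[:,:2].astype(np.float32)); print(z,np.round(q[0],4),np.round(q[1],4),round(q[2],1),cv2.boxPoints(q).round(3).tolist())
E
python3 l3.py
```

```text
19.7917 [-1.64  0.22  0.68  1.75  0.06  1.14  0.38]
  blue 249 0.5745 -0.0238 r 0.0246
  blue 477 0.4928 0.1771 r 0.0351
  blue 185 0.3991 0.0984 r 0.0244
top 525
0.03 [0.6448 0.157 ] [0.1168 0.0694] 78.7 [[0.5989999771118164, 0.10599999874830246], [0.6669999957084656, 0.09300000220537186], [0.6899999976158142, 0.2070000022649765], [0.621999979019165, 0.22100000083446503]]
0.015 [0.648 0.159] [0.1184 0.0704] 78.7 [[0.6019999980926514, 0.1080000028014183], [0.6710000038146973, 0.09399999678134918], [0.6940000057220459, 0.20999999344348907], [0.625, 0.2240000069141388]]
0 [0.6512 0.1611] [0.12   0.0713] 78.7 [[0.6050000190734863, 0.10899999737739563], [0.675000011920929, 0.0949999988079071], [0.6980000138282776, 0.21299999952316284], [0.628000020980835, 0.22699999809265137]]
  blue 441 0.4918 0.1775 r 0.0354
  blue 309 0.5713 -0.0309 r 0.025
  blue 290 0.3952 0.0918 r 0.025
side 708
0.03 [0.6341 0.1375] [0.1448 0.0774] 78.3 [[0.5820000171661377, 0.07400000095367432], [0.6570000052452087, 0.05900000035762787], [0.6869999766349792, 0.20100000500679016], [0.6110000014305115, 0.2160000056028366]]
0.015 [0.6468 0.1559] [0.1487 0.0795] 78.3 [[0.5929999947547913, 0.09099999815225601], [0.6710000038146973, 0.07500000298023224], [0.7009999752044678, 0.22100000083446503], [0.6230000257492065, 0.2370000034570694]]
0 [0.6596 0.1742] [0.1526 0.0815] 78.3 [[0.6039999723434448, 0.1080000028014183], [0.6840000152587891, 0.09099999815225601], [0.7149999737739563, 0.2409999966621399], [0.6349999904632568, 0.25699999928474426]]
```

View pics/Ltop.png

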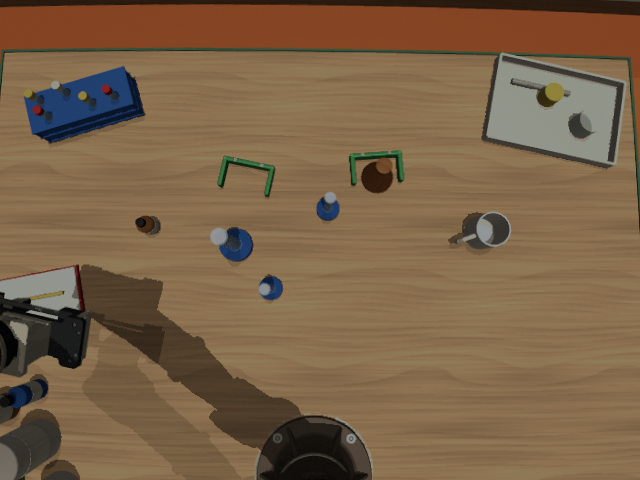

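The top view is now clear: cylinder foot at (236,244), bay at (247,175), dropper at (148,225). The bay rectangle measures 117×69 mm against a nominal 116×68, which puts home at about (0.632, 0.158). The dropper is close to where the gripper body would sweep, so I'll check that first.

```bash
cat > ck.py <<'E'
from h import *; import c as m; from c import *
ct=vision.get_calibration("top")
print("dropper base",ray(ct,[[151,226]],.01),"cap",ray(ct,[[142,223]],.085))
D=np.array([.53,.352]); D=ray(ct,[[151,226]],.01)[0,:2]
m.HOME[:]=[.632,.158]
m.flask=lambda:cyl(D,[(.021,z) for z in np.arange(0,.09,.01)])
r=np.radians;u=r(-8);t=r(12);f=np.array([np.cos(u),np.sin(u)]);C=np.array([.4925,.1773])
for s,o,b in((1,0,.015),(1,-.005,0),(0,0,.0),(0,.012,.004)):
    print(s,o,[(k,clear(C+f*k/1000,u,t,s,o,b,.014)) for k in(0,15,30,40,60,100,140)])
E
python3 ck.py
```

```text
dropper base [[0.53276274 0.36833383 0.01      ]] cap [[0.53068554 0.36310057 0.085     ]]
1 0 [(0, {'A': 41, 'B': 195, 'col': 24, 'bay': 164, 'flask': 47}), (15, {'A': 41, 'B': 186, 'col': 24, 'bay': 150, 'flask': 36}), (30, {'A': 41, 'B': 177, 'col': 24, 'bay': 136, 'flask': 29}), (40, {'A': 41, 'B': 171, 'col': 24, 'bay': 127, 'flask': 26}), (60, {'A': 42, 'B': 161, 'col': 24, 'bay': 110, 'flask': 24}), (100, {'A': 61, 'B': 145, 'col': 24, 'bay': 78, 'flask': 23}), (140, {'A': 92, 'B': 138, 'col': 24, 'bay': 47, 'flask': 26})]
1 -0.005 [(0, {'A': 36, 'B': 182, 'col': 9, 'bay': 150, 'flask': 40}), (15, {'A': 36, 'B': 173, 'col': 9, 'bay': 136, 'flask': 33}), (30, {'A': 36, 'B': 165, 'col': 9, 'bay': 122, 'flask': 29}), (40, {'A': 36, 'B': 159, 'col': 9, 'bay': 114, 'flask': 29}), (60, {'A': 42, 'B': 150, 'col': 9, 'bay': 97, 'flask': 28}), (100, {'A': 68, 'B': 136, 'col': 9, 'bay': 62, 'flask': 28}), (140, {'A': 102, 'B': 133, 'col': 9, 'bay': 35, 'flask': 36})]
0 0 [(0, {'A': -15, 'B': 150, 'col': 9, 'bay': 149, 'flask': 85}), (15, {'A': -15, 'B': 138, 'col': 9, 'bay': 135, 'flask': 81}), (30, {'A': -11, 'B': 127, 'col': 9, 'bay': 122, 'flask': 79}), (40, {'A': -5, 'B': 120, 'col': 9, 'bay': 113, 'flask': 79}), (60, {'A': 14, 'B': 106, 'col': 9, 'bay': 96, 'flask': 79}), (100, {'A': 53, 'B': 88, 'col': 9, 'bay': 60, 'flask': 79}), (140, {'A': 92, 'B': 83, 'col': 9, 'bay': 31, 'flask': 83})]
0 0.012 [(0, {'A': -3, 'B': 160, 'col': 13, 'bay': 153, 'flask': 76}), (15, {'A': -3, 'B': 149, 'col': 13, 'bay': 139, 'flask': 71}), (30, {'A': -3, 'B': 138, 'col': 13, 'bay': 126, 'flask': 68}), (40, {'A': -2, 'B': 131, 'col': 13, 'bay': 117, 'flask': 67}), (60, {'A': 12, 'B': 118, 'col': 13, 'bay': 100, 'flask': 67}), (100, {'A': 50, 'B': 100, 'col': 13, 'bay': 65, 'flask': 67}), (140, {'A': 89, 'B': 95, 'col': 13, 'bay': 30, 'flask': 70})]
```

```bash
cat > p3.py <<'E'
from h import *; from c import *
r=np.radians; u=r(-8);t=r(12);C=np.array([.4925,.1773])
f=np.array([np.cos(u),np.sin(u)]);R=R_of(u,t,1);P=lambda C,b,h:tcp(C,u,t,1,0,b,h)
F=lambda:sensors.get_force().round(1)
robot.move_ptp(P(C,.015,.31),R)
print(robot.servo_line(P(C,.015,.014),R,velocity=.12,threshold=8),F())
print(robot.servo_line(P(C+f*.078,0,.014),R,velocity=.05,threshold=12),F(),sensors.get_time_s(),"expect",C+f*.078)
look("s3","side"); look("a3","top")
im=cv2.imread("pics/s3.png")[110:310,170:430]; cv2.imwrite("pics/s3c.png",cv2.resize(im,None,fx=2.5,fy=2.5))
E
python3 p3.py
```

```text
False [0.3 0.4 0.8]
False [-2.3  0.7 -0.8] 25.425 expect [0.56974091 0.1664445 ]
  blue 308 0.5662 0.1573 r 0.0347
  blue 312 0.5713 -0.031 r 0.0251
  blue 298 0.395 0.0916 r 0.0252
  blue 383 0.5664 0.1571 r 0.0352
  blue 257 0.5745 -0.0238 r 0.0246
  blue 237 0.3991 0.0984 r 0.0244
```

View pics/s3c.png

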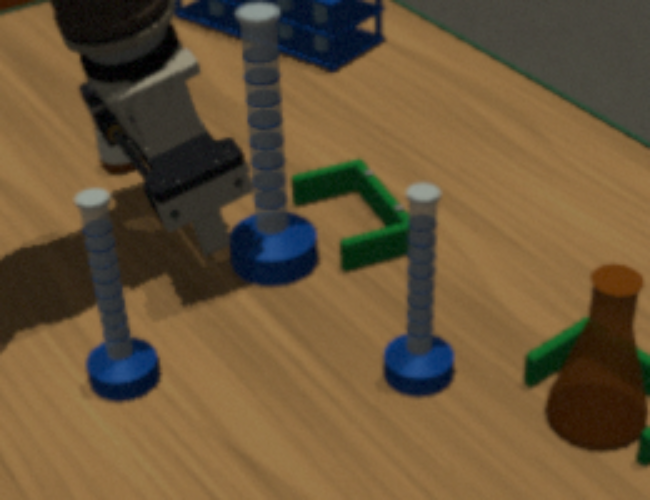

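Both views agree the foot is at (0.566, 0.157). It has drifted to the finger's edge and is about 14 mm right of the bay axis, just outside the mouth. I'll back off, close the fingers for a wider centred pusher, and correct with a short push at +22°.

```bash
cat > p4.py <<'E'
from h import *; import c as m; from c import *
m.HOME[:]=[.632,.158]
F=lambda:sensors.get_force().round(1)
r=np.radians;t=r(12)
u0=r(-8);f0=np.array([np.cos(u0),np.sin(u0),0]);p=sensors.get_position()
u=r(22);f=np.array([np.cos(u),np.sin(u)]);R=R_of(u,t,1);C=np.array([.5663,.1572])
P=lambda C,b,h:tcp(C,u,t,0,0,b,h)
print(clear(C,u,t,0,0,.012,.014),clear(C+f*.024,u,t,0,0,0,.014))
assert kinematics.solve_ik(P(C,.012,.014),R) is not None
robot.servo_line(p-f0*.015,velocity=.06)
p=sensors.get_position();robot.servo_line([p[0],p[1],.29],velocity=.2)
close(10); look(n="side")
robot.move_ptp(P(C,.012,.29),R)
print(robot.servo_line(P(C,.012,.014),R,velocity=.12,threshold=8),F())
print(robot.servo_line(P(C+f*.024,0,.014),R,velocity=.05,threshold=12),F(),sensors.get_time_s(),"expect",C+f*.024)
look("s4","side"); look("a4","top")
E
python3 p4.py
```

```text
{'A': 37, 'B': 65, 'col': 21, 'bay': 72, 'flask': 177} {'A': 73, 'B': 65, 'col': 9, 'bay': 45, 'flask': 176}
  blue 322 0.5671 0.1513 r 0.0343
  blue 310 0.5713 -0.031 r 0.0251
  blue 294 0.3952 0.0918 r 0.025
False [-0.5  0.6 -0.6]
False [-1.5  0.1  0.2] 33.025 expect [0.58855241 0.16619056]
  blue 314 0.5707 -0.031 r 0.0251
  blue 245 0.3941 0.0882 r 0.0244
  blue 197 0.6084 0.1553 r 0.0259
  blue 257 0.5745 -0.0238 r 0.0246
  blue 148 0.3965 0.0928 r 0.0234
```

Run:
```python
import cv2,numpy as np
a=cv2.imread("pics/s4.png")[110:290,200:400];b=cv2.imread("pics/a4.png")[120:300,170:370]
cv2.imwrite("pics/v4.png",np.hstack([cv2.resize(x,(400,360),interpolation=cv2.INTER_CUBIC) for x in(a,b)]))
```

```text
(no output)
```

View pics/v4.png

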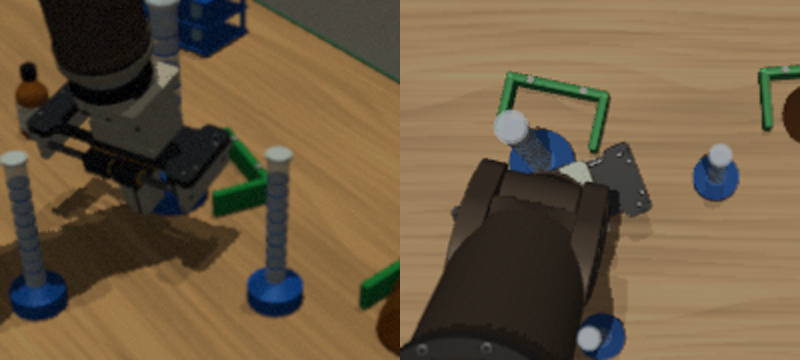

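The side crop shows the foot at the bay mouth. The top crop shows it between the walls, centred at about (543,160) in the crop, with the arm covering its rear. I'll raise the arm, move aside and measure properly.

```bash
cat > p5.py <<'E'
from h import *; from c import *
u=np.radians(22);f=np.array([np.cos(u),np.sin(u),0]);p=sensors.get_position()
robot.servo_line(p-f*.012,velocity=.08)
p=sensors.get_position();robot.servo_line([p[0],p[1],.29],velocity=.25)
robot.move_ptp([.38,.40,.29],R_of(np.radians(-11),np.radians(12),1))
print(sensors.get_time_s()); look("a5","top"); look("s5","side")
E
python3 p5.py
```

```text
35.9167
  blue 523 0.5904 0.1684 r 0.0355
  blue 248 0.5745 -0.0238 r 0.0246
  blue 192 0.3991 0.0984 r 0.0244
  blue 398 0.5903 0.1684 r 0.0351
  blue 305 0.5713 -0.0309 r 0.025
  blue 290 0.395 0.0911 r 0.0248
```

Both views agree on (0.590, 0.168), which is 43 mm short of home and 2 mm off the bay axis. The final push is along the bay axis and stops on contact with the back wall.

```bash
cat > p6.py <<'E'
from h import *; import c as m; from c import *
m.HOME[:]=[.632,.158]
F=lambda:sensors.get_force().round(1)
r=np.radians;t=r(12);u=r(-11.2);f=np.array([np.cos(u),np.sin(u)]);R=R_of(u,t,1);C=np.array([.5904,.1684])
P=lambda C,b,h:tcp(C,u,t,0,0,b,h)
print(clear(C,u,t,0,0,.012,.014),clear(C+f*.043,u,t,0,0,0,.014))
robot.move_ptp(P(C,.012,.29),R)
print(robot.servo_line(P(C,.012,.014),R,velocity=.12,threshold=8),F())
print(robot.servo_line(P(C+f*.030,0,.014),R,velocity=.05,threshold=8),F(),sensors.get_time_s())
print(robot.servo_line(P(C+f*.052,0,.014),R,velocity=.02,threshold=7),F(),sensors.get_time_s())
q=sensors.get_position(); print("travel",(q-P(C,0,.014))[:2]@f)
robot.servo_line(q-np.r_[f,0]*.015,velocity=.06)
q=sensors.get_position();robot.servo_line([q[0],q[1],.29],velocity=.25)
robot.move_ptp([.38,.40,.29],R)
print(sensors.get_time_s(),F()); look("a6","top"); look("s6","side")
a=cv2.imread("pics/s6.png")[110:290,200:400];b=cv2.imread("pics/a6.png")[120:300,170:370]
cv2.imwrite("pics/v6.png",np.hstack([cv2.resize(x,(400,360),interpolation=cv2.INTER_CUBIC) for x in(a,b)]))
E
python3 p6.py
```

```text
{'A': 35, 'B': 101, 'col': 21, 'bay': 75, 'flask': 213} {'A': 89, 'B': 86, 'col': 9, 'bay': 31, 'flask': 183}
False [-0.1  0.1  0.6]
False [ 0.1 -0.2  0.2] 40.5083
True [-0.8 -0.1 -0.4] 40.9583
travel 0.032478077974158706
43.725 [-0.   0.7  0.4]
  blue 526 0.6233 0.1605 r 0.0354
  blue 249 0.5745 -0.0238 r 0.0246
  blue 191 0.3991 0.0984 r 0.0244
  blue 402 0.6236 0.1621 r 0.0363
  blue 307 0.5713 -0.0309 r 0.025
  blue 290 0.3952 0.0918 r 0.025
```

View pics/v6.png

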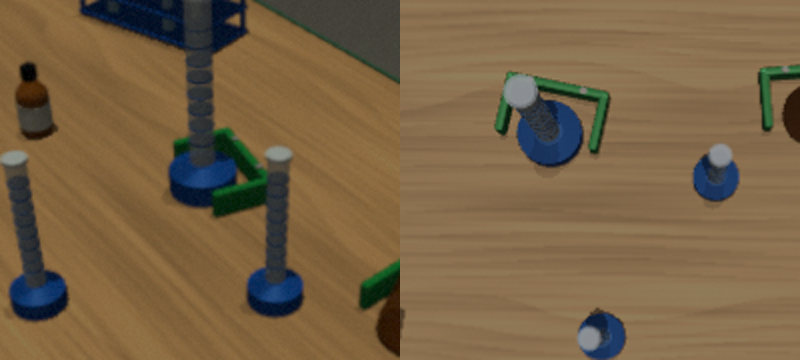

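The foot is inside the bay and upright, but the force stop tripped early: the tool travelled 32 mm, and the foot at (0.6233, 0.161) is about 9 mm short. I'll push again with a higher threshold.

```bash
cat > p7.py <<'E'
from h import *; from c import *
F=lambda:sensors.get_force().round(1)
r=np.radians;t=r(12);u=r(-11.2);f=np.array([np.cos(u),np.sin(u)]);R=R_of(u,t,1);C=np.array([.6234,.1608])
P=lambda C,b,h:tcp(C,u,t,0,0,b,h)
robot.move_ptp(P(C,.012,.2),R)
print(robot.servo_line(P(C,.012,.014),R,velocity=.15,threshold=8),F())
for k in range(3):
    s=robot.servo_line(P(C+f*.016,0,.014),R,velocity=.02,threshold=15)
    q=sensors.get_position(); tr=(q-P(C,0,.014))[:2]@f; Fx=F(); print(s,Fx,"travel",tr,sensors.get_time_s())
    if not s or tr>.006: break
robot.servo_line(q-np.r_[f,0]*.015,velocity=.06)
q=sensors.get_position();robot.servo_line([q[0],q[1],.26],velocity=.3)
robot.move_ptp([.38,.40,.26],R)
print(sensors.get_time_s(),F()); look("a7","top"); look("s7","side")
a=cv2.imread("pics/s7.png")[110:290,200:400];b=cv2.imread("pics/a7.png")[120:300,170:370]
cv2.imwrite("pics/v7.png",np.hstack([cv2.resize(x,(400,360),interpolation=cv2.INTER_CUBIC) for x in(a,b)]))
E
python3 p7.py
```

```text
False [-0.3  0.1 -0.8]
True [-0.7 -0.   2. ] travel 0.010538572751267251 47.55
50.0667 [ 0.9  0.5 -0.1]
  blue 536 0.6355 0.158 r 0.0358
  blue 249 0.5745 -0.0238 r 0.0246
  blue 189 0.3991 0.0984 r 0.0244
  blue 401 0.6354 0.1593 r 0.0361
  blue 306 0.5713 -0.0309 r 0.025
  blue 290 0.395 0.0911 r 0.0248
```

View pics/v7.png

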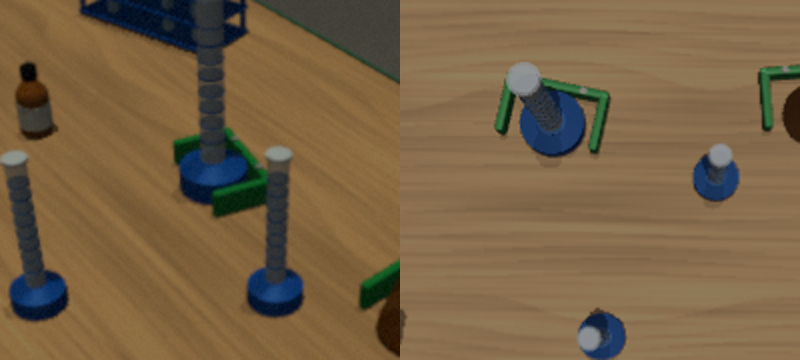

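Run:
```python
from h import *
c=vision.get_calibration("top")
for n,C in(("a6",(.6233,.1605)),("a7",(.6355,.158))):
    im=cv2.imread(f"pics/{n}.png")[:,:,::-1]
    g=cv2.inRange(cv2.cvtColor(np.ascontiguousarray(im),cv2.COLOR_RGB2HSV),(45,90,35),(90,255,255))
    uv=np.argwhere(g>0)[:,::-1];W=ray(c,uv,.03)[:,:2];u=np.radians(-11.2);f=np.array([np.cos(u),np.sin(u)]);l=np.array([-f[1],f[0]])
    d=W-C;x,y=d@f,d@l;k=(abs(x)<.08)&(abs(y)<.08)
    x,y=x[k],y[k]; b=abs(y)<.035; b&=x>0.015
    print(n,"wall rows beyond foot centre (mm): inner",np.percentile(x[b],[0,5,50,95,100])*1e3,"side y",y.min()*1e3,y.max()*1e3, "xmin",x.min()*1e3)
```

```text
a6 wall rows beyond foot centre (mm): inner [42.96411794 43.49713912 49.68347775 55.76969705 56.29523169] side y -57.68472262671624 59.14545741084492 xmin -12.844851864679356
a7 wall rows beyond foot centre (mm): inner [30.18037532 31.64674318 38.08818299 43.34714219 43.84199292] side y -57.601993823226906 59.22818621433424 xmin -25.298090637989414
```

By the images the foot is home to within about 2 mm. There's time for one gentle press to confirm it is seated against the wall.

```bash
cat > p8.py <<'E'
from h import *; from c import *
F=lambda:sensors.get_force().round(1)
r=np.radians;t=r(12);u=r(-11.2);f=np.array([np.cos(u),np.sin(u)]);R=R_of(u,t,1);C=np.array([.635,.1585])
P=lambda C,b,h:tcp(C,u,t,0,0,b,h)
robot.move_ptp(P(C,.010,.2),R)
robot.servo_line(P(C,.010,.014),R,velocity=.16,threshold=8)
s=robot.servo_line(P(C+f*.006,0,.014),R,velocity=.02,threshold=15)
q=sensors.get_position(); print(s,F(),"tool front",(q-P(C,0,.014))[:2]@f,sensors.get_time_s())
robot.servo_line(q-np.r_[f,0]*.012,velocity=.06)
q=sensors.get_position();robot.servo_line([q[0],q[1],.26],velocity=.3)
robot.move_ptp([.40,.38,.26],R)
print(sensors.get_time_s(),F()); look("a8","top"); look("s8","side")
E
python3 p8.py
```

```text
True [ 0.   1.  -0.3] tool front -0.001226417980234577 53.2667
55.6583 [ 0.3 -0.4  0.1]
  blue 534 0.6355 0.158 r 0.0358
  blue 247 0.5745 -0.0238 r 0.0246
  blue 192 0.3991 0.0984 r 0.0244
  blue 401 0.6354 0.1593 r 0.036
  blue 305 0.5713 -0.031 r 0.0251
  blue 288 0.3953 0.0913 r 0.0247
```

The press stopped at the 15 N threshold without moving the foot, so it is seated against the wall. I'll hand it in.

```bash
python3 -c "
from plant import robot,sensors
robot.sign_off(); print(sensors.get_time_s())"
```

```text
the job is handed in; nothing more can be done
the job is handed in; nothing more can be done
```

The measuring cylinder is parked in the free green bay, upright, with its foot against the back wall, and the job is handed in. The robot clock stood at 55.7 s just before hand-in, inside the 64 s limit.

I pushed it along the table by the blue foot only, with the fingertips about 14 mm above the surface. It took several short pushes, because the two small look-alike cylinders left little room for the gripper.

**Last checks**
- **Seating:** the final press stopped at the 15 N threshold and the foot did not move. The top and side views agree within about 1.5 mm that it stands at about (0.6355, 0.158).
- **Home position:** that is about 3 mm deeper than my bay estimate of (0.632, 0.158), within what I could measure. Edge measurements in the top picture put it within about 2 mm of home.
- **Other objects:** the two look-alikes measured unmoved. I did not re-measure the flask, mug or dropper bottle; no planned path came near them. The tightest was about 23 mm from the dropper.
- **Robot:** raised, off to one side and touching nothing; the force reading was near zero.

**What went wrong on the way**
- In the first push toward the bay mouth the foot drifted to about 14 mm off the bay axis. I corrected this with an angled push using closed fingers.
- The first push into the bay stopped about 9 mm short because the force stop tripped early, so I repeated it.

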